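Release the orange sample carrier with the release pin

TASK

Take the release pin from its stand, push its thin end straight down through the small hole in the top of the orange-marked sample carrier so that the spring latch behind the hole lets go and the carrier's tray springs open, then hang the pin back upright in its stand and let go of it. Leave the orange tray open, and do not open the green carrier.

Things in the scene. Friction and masses are not known exactly. Their poses are not given: they have to be found in the camera images.
- pin_grip (a point): The release pin, a loose upright tool of about 80 g hanging in its stand: round black handle 24 mm across, 55 mm long; below it a white flange 50 mm across, 6 mm thick; below that a white dowel 10 mm across, 48 mm long. This point is the middle of the handle, 33.5 mm above the flange's underside and 81.5 mm above the dowel's tip. z runs up along the pin.
- stand_hole (a point): The pin's stand, a fixed grey bench 110 x 90 mm, 80 mm high, with a through hole 34 mm across in the middle of its flat top. This point is the hole's centre, level with the top face. The pin hangs with its dowel through the hole and its flange flat on the top, its handle's middle then 33.5 mm above this point.
- orange_hole (a point): Orange-marked carrier: fixed white case 150 x 130 mm, 100 mm high; orange tray front (faces away from the robot), ring and top bar. Point: centre of its 26 mm wide vertical hole, level with the top; x to the case's back, z up. The latch pad, 36 mm wide, lies 35 mm below the top; 2 N at first, 7 N at its 15 mm stop; frees the tray at 7 mm; has gone 13 mm when the pin's flange meets the case.
- orange_tray (a joint): How far the orange carrier's spring tray is out of the case, in m: 0 latched shut, 0.055 fully open. It springs out by itself, within about a second, when the latch is released and stays out.
- green_tray (a joint): The same for the green-marked carrier, which looks the same but with green front, ring and bar: it must stay shut (0).
Things that resemble listed ones, but are neither listed nor needed, are in the scene too. What is shaped like the part that bears pin_grip but blue or purple is not meant. What is shaped like the part that bears green_tray but yellow is not meant.

How it is judged:
By the outcome, as a careful person would: the job done as asked, in the order asked, and still so for the second after the job is handed in, with the robot touching nothing.
It also fails if it takes over 45 s, if anything falls off the work surface, if the arm or the gripper's body presses on something with over 40 N, if the wrist force passes 120 N, or if a joint passes its speed limit or range.

ROBOT

A 6-joint arm with a two-finger parallel gripper is mounted at the origin on the work surface. World frame = base frame: x ahead of the robot, y to its left, z up, the work surface at z = 0. Lengths are in mm, angles in rad, forces in N, time in s.
With the tool pointing down it reaches from about 325 to 875 mm from the base axis. Payload 4.4 kg.
Tool frame: the origin (TCP) lies on the centre line of the jaws, within the pads' length; the fingertips stand ahead of it and the grasp point (between the pads) lies 6 mm ahead of it (ctrl.tcp_to_tips is the z of the fingertips in the tool frame, in mm); z points along the fingers, y is the direction in which the jaws open and shut (so a half turn about z gives the same grasp; the last joint's range is limited). The gripper opens to 85 mm and grips with 20 to 120 N. Pads are 22 mm wide; open, the fingers measure 114 mm over their backs; the gripper's body (76 mm by 85 mm) begins 54 mm behind the grasp point. The pads swing forward as they close: fully open they stand 13 mm farther back than shut.
Start: joints at [1.185, 0.207, 1.542, -0, 1.393, -0.15], TCP at [134.342, 559.088, 256.282] pointing down, gripper open.
Joint ranges: [-2.73, 2.73], [-0.86, 2.22], [0.23, 2.46], [-1.11, 4.25], [0.08, 2.63], [-2.82, 2.82]. Speed limits (rad/s): [2.79, 2.79, 3.14, 3.14, 3.14, 3.14].

INTERFACE

Orientations are given as a 3x3 rotation matrix whose columns are the frame's x, y, z axes.
In Python, from plant import ctrl, sensors, optics gives the robot as it stands. Calls block until the motion is done:
- ctrl.move_ptp(position, orientation): joint-space move of the TCP to a pose.
- ctrl.move_l(position, rot=None, vel=150, threshold=None): straight line of the TCP; rot=None keeps the orientation; vel is the mean speed in mm/s. With threshold (N) it stops when the force on the tool has changed by that much, and returns True; else False.
- ctrl.set_joints(angles): joint-space move.
- ctrl.gripper_to(opening, force=None): finger opening in mm; force is the grip in N (None keeps the last); returns when the fingers have stopped.
- ctrl.hold(seconds).
- ctrl.solve_ik(position, orientation): joint angles nearest the present ones, or None.
- sensors.read_state(): the state.
- optics.grab_frame(name): name is "scene" or "top" or "wrist"; returns (picture, depth): 384x512x3 uint8, red, green, blue; 384x512 float32, mm along the optical axis (not along the pixel's ray), 0 where there is no reading.
- optics.camera_params(name): a dict with "mtx" (3x3 intrinsics, pixels), "R" (3x3) and "t" (3): a world point X has camera coordinates R X + t; the wrist camera has in their place "T_tool_cam" (4x4, takes a point from camera to tool coordinates, whose origin is the TCP and whose axes are the flange's). Camera axes: x right, y down, z forward; pixel columns grow to the right and rows downward; lengths in mm; the calibration is good to about 2 mm. A picture is of the moment at which its call begins: read the wrist's pose just before it. camera_params takes no time and is no camera call.
A pose or a line that the arm cannot do raises ctrl.MotionError and nothing moves.
- ctrl.finish_job(): hands the job in, once; it reports no verdict.
The state is a dict: "t": time; "q": joint angles; "qvel": joint speeds; "tau": joint torques, N m; "eef_pos": TCP position; "eef_rot": TCP orientation; "force": force on the tool from outside, world axes, zero at the start; "wrist_torque": the same for the moment, N m; "grip_width": finger opening in mm.
Only numpy, scipy, OpenCV 4.12 (cv2) and the standard library are available. Lean on these libraries where they do the work, as an engineer would, in place of code of your own. Each camera call takes 0.05 s, during which the arm holds its last target.

## Working session

There is one attempt and no reset: what is moved stays moved. The work goes in short steps, each a Python script; the robot and the scene stay as the last script left them, time stands still between calls to the robot, and variables do not carry over. Pictures are saved under pics/ and viewed, and the job is handed in when it is done.

```bash
ls; mkdir -p pics; python3 - <<'E'
from plant import ctrl,sensors,optics
import cv2,numpy as np
for n in("scene","top"):
    p,d=optics.grab_frame(n); cv2.imwrite(f"pics/{n}0.png",p[:,:,::-1]); np.save(f"pics/{n}0.npy",d); np.save(f"pics/{n}0p.npy",p)
    print(n,optics.camera_params(n))
print(optics.camera_params("wrist"),ctrl.tcp_to_tips)
s=sensors.read_state();print(s['t'],s['eef_rot'],s['grip_width'])
E
```

```text
pics
scene {'mtx': array([[445.11399316,   0.        , 258.3591525 ],
       [  0.        , 445.11399316, 194.4862418 ],
       [  0.        ,   0.        ,   1.        ]]), 'R': array([[-0.09717243,  0.9952556 , -0.00488016],
       [ 0.69506113,  0.06435158, -0.71606487],
       [-0.71235353, -0.07297377, -0.69801668]]), 't': array([ 277.4295598 , -295.52988936, 1787.75627086])}
top {'mtx': array([[451.28081755,   0.        , 256.30982686],
       [  0.        , 451.28081755, 192.3481276 ],
       [  0.        ,   0.        ,   1.        ]]), 'R': array([[ 4.52586086e-03, -9.99989650e-01,  4.65232303e-04],
       [-9.88048275e-01, -4.54349800e-03, -1.54077783e-01],
       [ 1.54078302e-01,  2.37662635e-04, -9.88058612e-01]]), 't': array([-230.45724482,  532.94421172, 1306.76536753])}
{'mtx': array([[327.13764967,   0.        , 250.21886685],
       [  0.        , 327.13764967, 192.21910877],
       [  0.        ,   0.        ,   1.        ]]), 'T_tool_cam': array([[-1.31141564e-03, -9.53684925e-01, -3.00804494e-01,
         7.76171607e+01],
       [ 9.99998750e-01, -1.51640600e-03,  4.47997089e-04,
        -1.97908397e-01],
       [-8.83389809e-04, -3.00803530e-01,  9.53685722e-01,
        -1.17649121e+02],
       [ 0.00000000e+00,  0.00000000e+00,  0.00000000e+00,
         1.00000000e+00]])} 25.0
0.1 [[-9.72327887e-01  2.33618962e-01 -8.12845678e-04]
 [ 2.33620138e-01  9.72325976e-01 -1.95638731e-03]
 [ 3.33301795e-04 -2.09214706e-03 -9.99997756e-01]] 85.29690127878021
```

View pics/scene0.png

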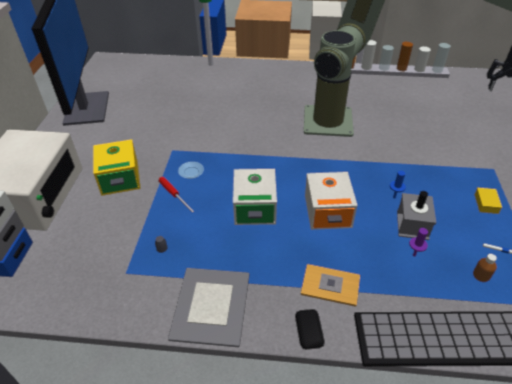

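View pics/top0.png

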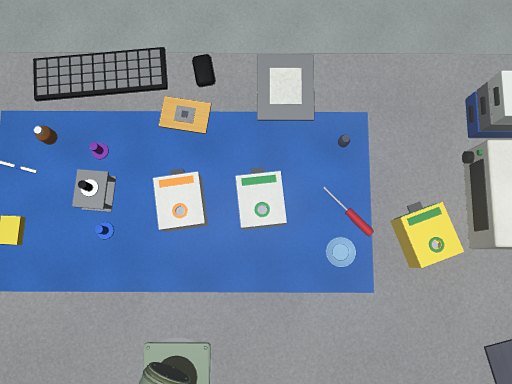

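The black-handled pin sits in the grey stand at top (87,186) and scene (421,200). Lookalikes are the blue pin at top (104,230) and the purple one at (98,150). The orange carrier's ring is at top (180,210). The green ring is at (262,209), and the yellow case with a green ring is at (436,244). Next I'll crop closer.

```bash
cat > h.py <<'E'
import numpy as np,cv2
def w(cam,u,v,d=None,z=None):
    K=cam['mtx'];r=np.array([(u-K[0,2])/K[0,0],(v-K[1,2])/K[1,1],1.]);R=cam['R'];t=cam['t']
    c=-R.T@t; dr=R.T@r
    return c+dr*((z-c[2])/dr[2] if z is not None else d)
def wcam(cam,s):
    T=cam['T_tool_cam'];R=np.array(s['eef_rot']);p=np.array(s['eef_pos'])
    Rc=R@T[:3,:3];c=R@T[:3,3]+p
    return dict(mtx=cam['mtx'],R=Rc.T,t=-Rc.T@c)
E
python3 - <<'E'
import cv2
a=cv2.imread('pics/top0.png');cv2.imwrite('pics/c1.png',cv2.resize(a[135:245,60:220],None,fx=5,fy=5,interpolation=cv2.INTER_CUBIC))
a=cv2.imread('pics/scene0.png');cv2.imwrite('pics/c2.png',cv2.resize(a[165:265,300:450],None,fx=5,fy=5,interpolation=cv2.INTER_CUBIC))
E
```

```text
(no output)
```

View pics/c1.png

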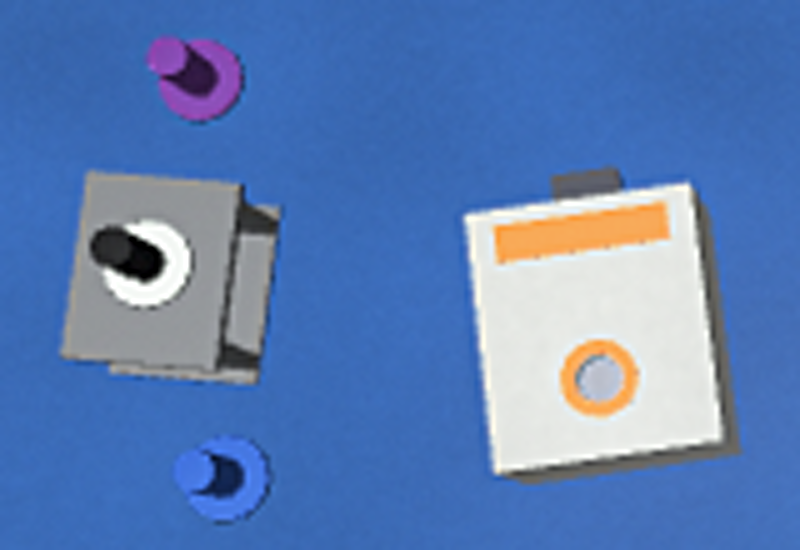

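View pics/c2.png

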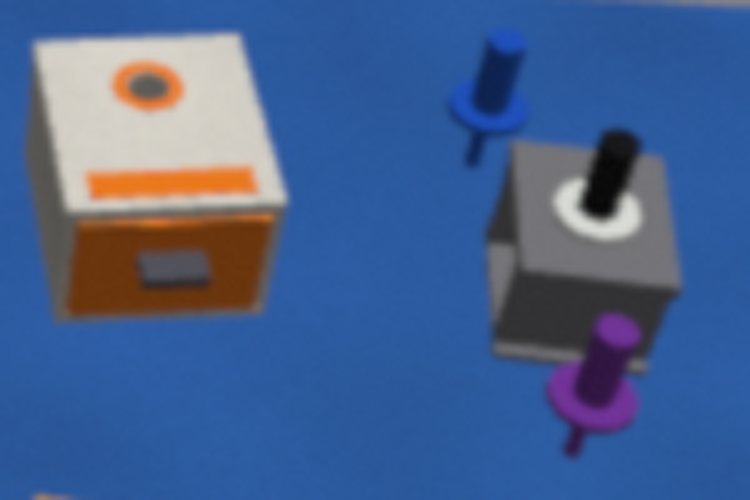

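```bash
python3 - <<'E'
from plant import ctrl,sensors,optics
from h import *
T=optics.camera_params("top");S=optics.camera_params("scene")
d=np.load('pics/top0.npy')
f=lambda U,V:((U+.5)/5-.5+60,(V+.5)/5-.5+135)
g=lambda U,V:((U+.5)/5-.5+300,(V+.5)/5-.5+165)
for n,p,z in(("handletop",(112,246),141),("flange",(147,263),86),("ring",(600,377),100),("barL",(514,246),100),("barR",(648,220),100)):
    u,v=f(*p);dd=d[int(round(v)),int(round(u))];print(n,w(T,u,v,z=z).round(1),w(T,u,v,d=dd).round(1))
for n,p,z in(("handletop",(620,143),141),("flange",(598,208),86),("ring",(148,86),100)):
    u,v=g(*p);print(n,w(S,u,v,z=z).round(1))
for n,p in(("caseFL",(465,214)),("caseFR",(690,184)),("caseBL",(495,473)),("caseBR",(723,440)),("st1",(88,172)),("st2",(242,184)),("st3",(62,357)),("st4",(218,371))):
    u,v=f(*p);print(n,w(T,u,v,z=100 if n[0]=='c' else 80).round(1))
E
```

```text
handletop [540.2 255.2 141. ] [539.7 254.1 143.7]
flange [539.9 255.9  86. ] [534.6 243.9 117.7]
ring [473.1 -10.5 100. ] [477.   -4.8  66.4]
barL [548.4  41.  100. ] [548.6  41.3  98.8]
barR [563.9 -35.3 100. ] [564.1 -35.2  99. ]
handletop [541.6 254.1 141. ]
flange [540.3 255.2  86. ]
ring [472.6 -11.1 100. ]
caseFL [566.9  69.8 100. ]
caseFR [585.1 -58.9 100. ]
caseBL [418.4  47.  100. ]
caseBR [437.6 -81.2 100. ]
st1 [594.6 295.9  80. ]
st2 [587.9 205.5  80. ]
st3 [485.6 303.8  80. ]
st4 [477.9 213.3  80. ]
```

Both cameras agree within 1.5 mm and the case measures about 150 x 130, so I'm moving above the pin and checking with the wrist camera.

```bash
cat >> h.py <<'E'
R0=np.array([[-1.,0,0],[0,1,0],[0,0,-1]])
def snap(optics,sensors,name,cam="wrist"):
    s=sensors.read_state();p,d=optics.grab_frame(cam);cv2.imwrite(f"pics/{name}.png",p[:,:,::-1])
    np.save(f"pics/{name}.npy",d)
    return wcam(optics.camera_params("wrist"),s) if cam=="wrist" else optics.camera_params(cam)
E
python3 - <<'E'
from plant import ctrl,sensors,optics
from h import *
print(ctrl.solve_ik([540.5,255.2,230],R0),ctrl.solve_ik([473,-11,230],R0))
ctrl.move_ptp([540.5,255.2,230],R0)
c=snap(optics,sensors,"w1");np.save("pics/w1c.npy",c,allow_pickle=True)
s=sensors.read_state();print(s['t'],s['eef_pos'],s['force'])
for P in([540.5,255.2,141],[540.5,255.2,86]):
    x=c['mtx']@(c['R']@P+c['t']);print(x[:2]/x[2])
E
```

```text
[ 2.96405148e-01  2.75723664e-01  1.51219336e+00 -4.44089210e-16
  1.35367563e+00 -1.27439118e+00] [-2.06466677e-01  1.16651917e-02  1.81323972e+00 -4.44089210e-16
  1.31668775e+00 -1.77726300e+00]
1.9917 [539.93352844 256.22957829 230.07867705] [0.19230722 0.53547719 0.28072337]
[248.80976928 210.46659466]
[249.00124191 187.14003264]
```

View pics/w1.png

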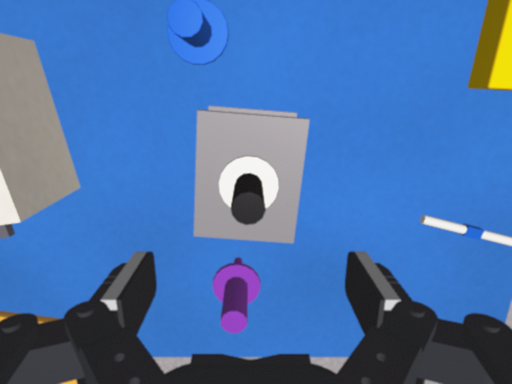

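The wrist view shows the black pin's handle top at (248,207) and its flange at (249,185). That is within about 2 mm of where I predicted them, and the fingers straddle the pin. I'm grasping now.

```bash
python3 - <<'E'
from plant import ctrl,sensors,optics
from h import *
ctrl.gripper_to(60,40)
ctrl.move_l([539.5,255.2,121],R0,vel=100,threshold=8)
ctrl.gripper_to(15,40)
s=sensors.read_state();print(s['t'],s['eef_pos'],s['grip_width'],s['force'])
b=ctrl.move_l([539.5,255.2,205],R0,vel=80)
s=sensors.read_state();print(s['t'],s['eef_pos'],s['grip_width'],s['force'])
c=snap(optics,sensors,"w2");snap(optics,sensors,"s2","scene")
a=cv2.imread('pics/s2.png');cv2.imwrite('pics/s2c.png',cv2.resize(a[95:265,290:470],None,fx=4,fy=3.5,interpolation=cv2.INTER_CUBIC))
E
```

```text
4.025 [540.02178236 255.388348   121.77847896] 22.762852156855633 [-0.6102527   0.36396119  3.05495809]
5.225 [538.95886223 255.0086572  204.11110834] 23.369307012301526 [-0.64677597  0.3554292   0.18767016]
```

View pics/w2.png

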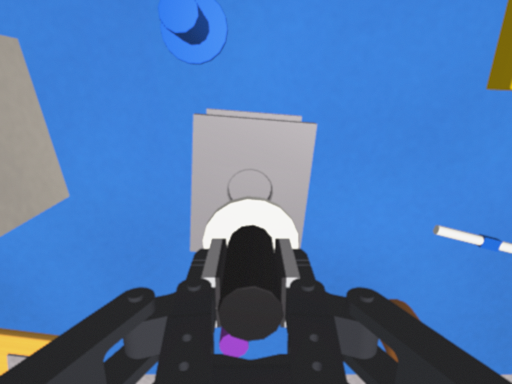

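View pics/s2c.png

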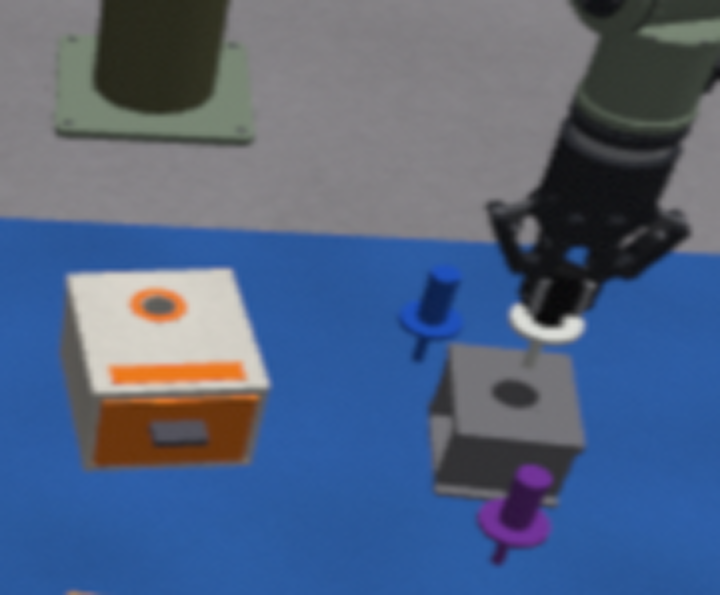

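The pin is held upright, with its white flange above the stand hole. The hole is at wrist (250,188) and at scene crop (516,393). I'm carrying the pin above the orange hole.

```bash
python3 - <<'E'
from plant import ctrl,sensors,optics
from h import *
S=optics.camera_params("scene");print("standhole scene",w(S,290+516.5/4-.5,95+393.5/3.5-.5,z=80).round(1))
ctrl.gripper_to(15,60)
ctrl.move_l([539.5,255.2,222],R0,vel=100)
ctrl.move_ptp([473,-11,222],R0)
ctrl.hold(.3)
s=sensors.read_state();print(s['t'],s['eef_pos'],s['grip_width'],s['force'])
snap(optics,sensors,"w3");snap(optics,sensors,"s3","scene");snap(optics,sensors,"t3","top")
a=cv2.imread('pics/s3.png')[100:240,270:400];b=cv2.imread('pics/t3.png')[140:240,120:220]
cv2.imwrite('pics/c3.png',np.hstack([cv2.resize(a,(400,430),interpolation=cv2.INTER_CUBIC),cv2.resize(b,(400,430),interpolation=cv2.INTER_CUBIC)]))
E
```

```text
standhole scene [537.5 255.4  80. ]
7.225 [473.30273397 -10.21191875 221.95907878] 22.818601928141756 [-0.57311681 -0.23316867 -0.65146293]
```

View pics/w3.png

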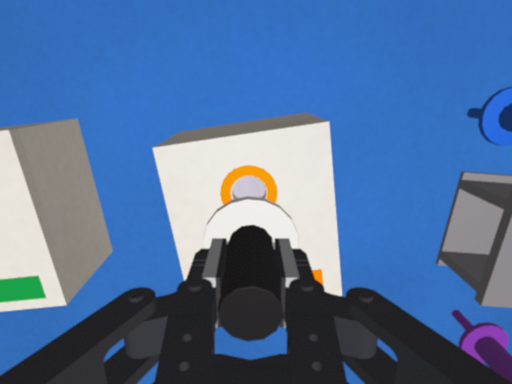

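View pics/c3.png

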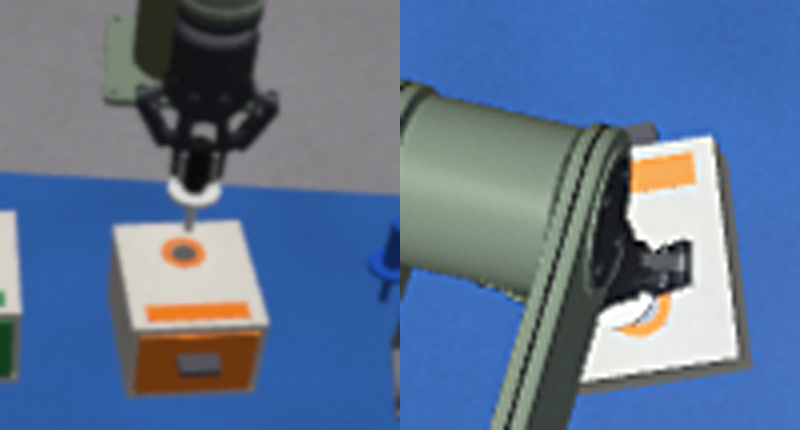

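The orange ring is in the wrist view at about (249,192), left-right aligned with the dowel. I'm checking that numerically, then pressing.

```bash
python3 - <<'E'
from plant import ctrl,sensors,optics
from h import *
c=wcam(optics.camera_params("wrist"),sensors.read_state())
P=w(c,249,192.3,z=100);print("ring wrist",P.round(1))
if abs(P[0]-473)>4 or abs(P[1]+11)>4: raise SystemExit
x,y=473-.3,-11.3
print(ctrl.move_l([x,y,170],R0,vel=80,threshold=8))
s=sensors.read_state();print(s['t'],s['eef_pos'],s['force'])
if s['eef_pos'][2]>173: raise SystemExit
b=ctrl.move_l([x,y,143.5],R0,vel=40,threshold=25)
s=sensors.read_state();print(b,s['t'],s['eef_pos'],s['force'])
ctrl.hold(.3)
s=sensors.read_state();print(s['t'],s['eef_pos'],s['force'])
snap(optics,sensors,"s4","scene")
a=cv2.imread('pics/s4.png')[100:260,230:400];cv2.imwrite('pics/c4.png',cv2.resize(a,None,fx=3.5,fy=3.5,interpolation=cv2.INTER_CUBIC))
E
```

```text
ring wrist [471.1 -11.5 100. ]
False
8.175 [473.0680742  -11.39539445 170.30513922] [-0.33517541  0.02244192 -0.58809543]
False 8.9833 [473.10555517 -11.37820025 143.95383207] [ 0.21247064 -0.05013602  4.82058793]
9.2833 [473.02160918 -11.37956238 143.80723262] [7.49899674e-02 9.40024042e-04 6.01810047e+00]
```

View pics/c4.png

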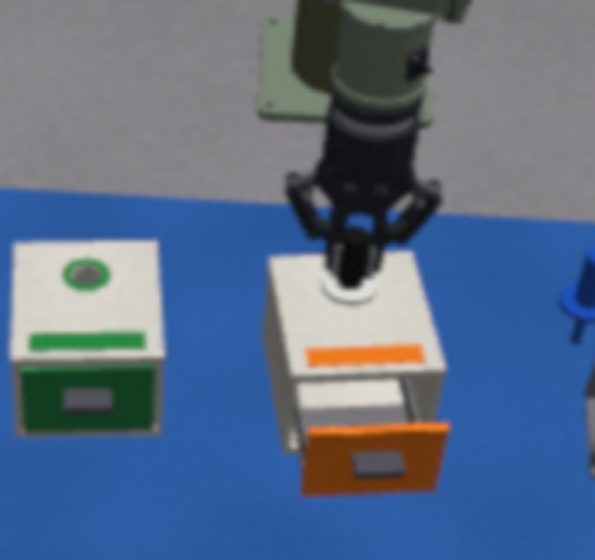

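The latch has released: the tray is out and the force reads 6 N. The green carrier is shut. I'm withdrawing and returning the pin.

```bash
python3 - <<'E'
from plant import ctrl,sensors,optics
from h import *
ctrl.hold(.5)
ctrl.move_l([472.7,-11.3,222],R0,vel=90)
ctrl.move_ptp([538,255,222],R0)
ctrl.hold(.3)
s=sensors.read_state();print(s['t'],s['eef_pos'],s['grip_width'],s['force'])
c=snap(optics,sensors,"w5");snap(optics,sensors,"s5","scene")
a=cv2.imread('pics/s5.png')[80:280,230:470];cv2.imwrite('pics/c5.png',cv2.resize(a,None,fx=3,fy=3,interpolation=cv2.INTER_CUBIC))
for P in([538,255.,80],):
    x=c['mtx']@(c['R']@P+c['t']);print(x[:2]/x[2])
E
```

```text
12.225 [538.3113163  253.84531872 222.26330214] 22.19423299413809 [ 0.14246684 -0.71462138 -0.56655664]
[251.50556823 186.74117347]
```

View pics/w5.png

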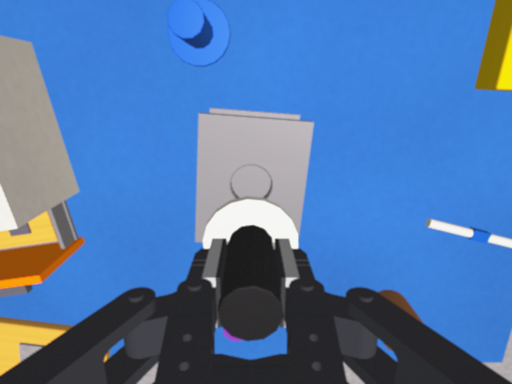

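View pics/c5.png

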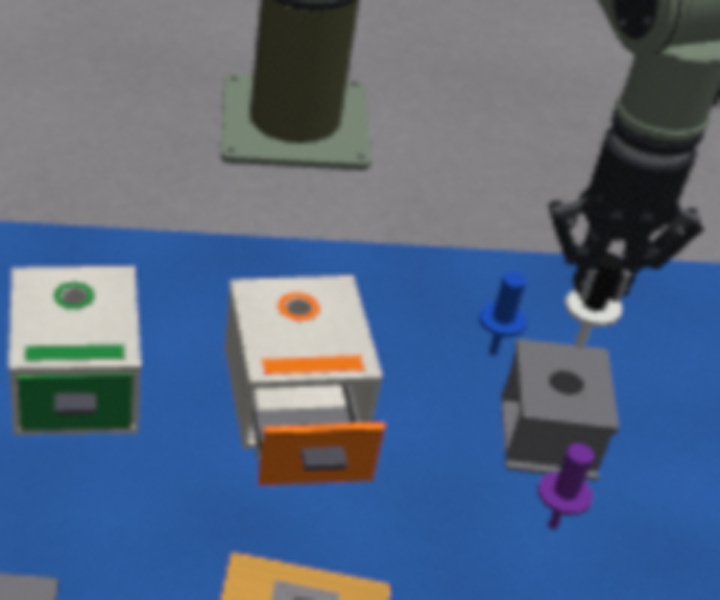

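The stand hole is at wrist (251,185) against a predicted (251.5,186.7), which is a fit within about 1.5 mm. The orange tray is open. I'm lowering the pin.

```bash
python3 - <<'E'
from plant import ctrl,sensors,optics
from h import *
x,y=537.5,255
def st():
    s=sensors.read_state();print(round(s['t'],2),s['eef_pos'].round(1),round(s['grip_width'],1),s['force'].round(2));return s
print(ctrl.move_l([x,y,150],R0,vel=90,threshold=8)); s=st()
if s['eef_pos'][2]>154: raise SystemExit
print(ctrl.move_l([x,y,125],R0,vel=50,threshold=8)); st()
print(ctrl.move_l([x,y,118.5],R0,vel=12,threshold=3)); st()
snap(optics,sensors,"w6");snap(optics,sensors,"s6","scene")
a=cv2.imread('pics/s6.png')[100:260,340:480];b=cv2.imread('pics/w6.png')
cv2.imwrite('pics/c6.png',np.hstack([cv2.resize(a,(340,390),interpolation=cv2.INTER_CUBIC),cv2.resize(b,(450,390))]))
E
```

```text
False
13.28 [538.1 255.2 150.7] 22.7 [-0.08  0.31 -0.82]
False
13.93 [537.4 255.  124.7] 22.5 [-0.92  1.03 -1.96]
True
14.32 [537.9 255.1 121.8] 22.6 [-0.97  0.3   3.79]
```

View pics/c6.png

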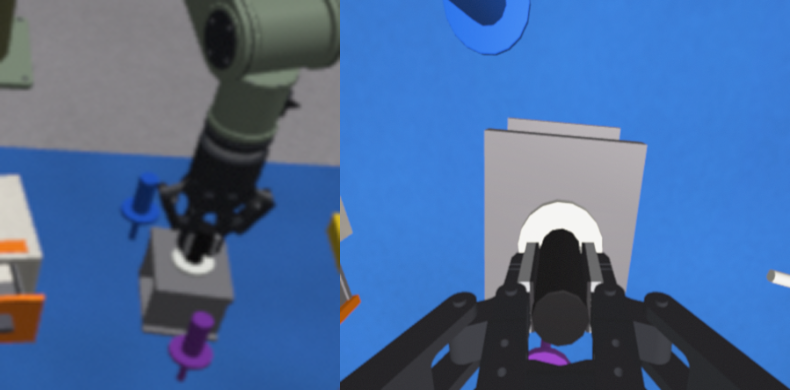

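The flange is seated: contact came at TCP z 121.8, the same height as at the grasp. I'm releasing and retreating.

```bash
python3 - <<'E'
from plant import ctrl,sensors,optics
from h import *
p=sensors.read_state()['eef_pos']
ctrl.gripper_to(60)
ctrl.hold(.2)
ctrl.move_l([537.5,255,240],R0,vel=90)
ctrl.move_ptp([400,330,300],R0)
ctrl.hold(.3)
print(sensors.read_state()['t'])
for n in("scene","top"):snap(optics,sensors,n+"7",n)
a=cv2.imread('pics/scene7.png')[150:270,220:450];b=cv2.imread('pics/top7.png')[130:250,50:300]
cv2.imwrite('pics/c7.png',np.vstack([cv2.resize(a,(560,290),interpolation=cv2.INTER_CUBIC),cv2.resize(b,(560,290),interpolation=cv2.INTER_CUBIC)]))
E
```

```text
17.55
```

View pics/c7.png

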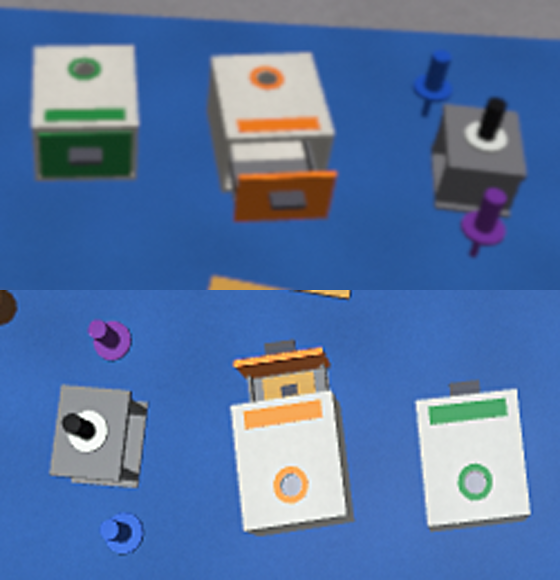

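The pin hangs upright in the stand, the orange tray is open, and the green carrier is shut. The arm is clear of everything.

```bash
python3 -c "
from plant import ctrl
ctrl.finish_job()"
```

```text
the job is handed in; nothing more can be done
```

The job is done and handed in at about 17.6 s of the 45 s allowed. I took the black-handled pin from its stand, pressed it about 11 mm into the orange carrier's latch at 6 N, and the tray sprang open. I then hung the pin back in its stand and released it.

- **Seating:** the flange touched the stand with the TCP at 121.8 mm, the same height as at the grasp, so the pin had not slipped in the grip.
- **Final pictures:** the scene and top cameras show the pin upright in the stand, the orange tray open and the green carrier shut. The blue and purple pins look undisturbed and the arm is clear of everything.
- **Position checks:** the views of the orange and stand holes agreed within about 2 mm. No check failed.
- **Not measured:** I judged the tray fully open from the pictures and did not measure how far it came out.

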